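# Drift the slipped spacer into line in the fork bracket

### The arm

A 6-joint arm with a two-finger parallel gripper is mounted at the origin on a cart in front of the work surface, level with it; the furniture and walls round the work are solid. World frame = base frame: x ahead of the robot, y to its left, z up, the work surface at z = 0. Lengths are in m, angles in rad, forces in N, time in s.
With the tool pointing down it reaches from about 0.25 to 0.775 m from the base axis. Payload 4 kg.
Tool frame: the origin (TCP) lies midway between the tips of the shut fingers; the grasp point (between the pads) lies grip_point_offset behind it (grip_point_offset is the distance from the TCP to the grasp point, in m); z points along the fingers, y is the line along which they close (so a half turn about z gives the same grasp; the last joint's range is limited). The gripper opens to 94 mm and grips with 3 to 60 N. Pads are 16 mm wide; open, the fingers measure 119 mm over their backs; the gripper's body (75 mm by 177 mm) begins 78 mm behind the grasp point.
Start: joints at [1.071, 0.087, 1.371, -0, 1.684, -0.103], TCP at [0.213, 0.507, 0.206] pointing down, gripper open.
Joint ranges: [-3.1, 3.1], [-0.76, 2.03], [0.27, 2.55], [-1.08, 4.22], [0.17, 2.65], [-2.57, 2.57]. Speed limits (rad/s): [2.79, 2.79, 3.14, 3.14, 3.14, 3.14].

### API

Orientations are given as [roll, pitch, yaw] about the fixed x, y, z axes, in that order (R = Rz(yaw) Ry(pitch) Rx(roll)).
In Python, from bench import * gives the robot as it stands. The module is installed in compiled form; this text tells all that it offers.
- The arm moves only by the tool apply_moves, never from a script. Its argument "commands" is a list of rows, each a list of 7 numbers: the turn, a rotation vector about the world's x, y, z in rad, then the shift along the world's x, y, z in m, then the opening in per cent of the stroke, from 0 (shut) to 100 (fully open). In form: [[ax, ay, az, x, y, z, jaw], ...]. A call has exactly 5 rows; each row is the pose to reach, as a shift and turn from the pose commanded when the call began; what a row does not reach only later rows make up. A row lasts 1/10 s, in which the tool goes at most 50 mm and 8.59 degrees, less where a joint would pass 70% of its speed; a pose out of reach is approached as far as the arm can. A call with a gripper value outside its range is refused whole. The fingers move at their own pace and stop on an object; the grip force is fixed at half the most. Time passes only in rows, so rows that repeat a pose let the fingers close, or fill a call up. It gives the time, the measured TCP pose, the force, the opening and the grip force at its end, in the units of the state.
- get_obs(): the state, without advancing time (a new reading comes with each control period).
- snapshot(name): name is "side" or "top"; returns a dict with "pixels" (400x640x3 uint8, red, green, blue), "vertical_fov" (degrees; the focal length in pixels is half the picture's height over the tangent of half this angle, whatever the lens; pixels are square), "cx", "cy" (the principal point, pixels), "rvec" (rotation vector, rad) and "tvec" (3), from world to camera coordinates, as OpenCV has them. Camera axes: x right, y down, z forward; pixel columns grow to the right and rows downward; lengths in m; the calibration is good to about 2 mm. A picture is of the moment at which its call begins. There is no depth.
- close_job(): hands the job in; it is judged then, once.
Trained networks look in the newest picture that a camera, given by its name, has taken for a name from the list of things; names that differ only in an ending like _2 or _b are one class to them, and where a whole thing is asked for, a point or a joint stands for the part that bears it (a point fixed in the world has none). Each returns a list of dicts, best first, with "score" (0 to 1); they miss things now and then, are a little off and sometimes report something else, mostly with a low value. They report only what shows in the picture. A call takes as long as a camera call. They do not tell look-alikes from the thing itself.
- masks_of(camera, query): "mask" (400x640 bool, what is visible of it) and "extent" ([left, top, right, bottom] in pixels, round what is visible of it).
- place_of(camera, query): "pixel" ([column, row] in pixels: a listed point, or the origin of a listed thing).
The state is a dict: "time": time; "joint_positions": joint angles; "qvel": joint speeds; "joint_torque": joint torques, N m; "tool_pos": TCP position; "ee_rot": TCP orientation; "wrist_force": force on the tool from outside, world axes, zero at the start; "wrist_torque": the same for the moment, N m; "width": finger opening in m; "finger_force": force on a finger pad.
Only numpy, scipy, OpenCV 4.12 (cv2) and the standard library are available. Lean on these libraries where they do the work, as an engineer would, in place of code of your own. Each camera call takes 0.05 s, during which the arm holds its last target. There are 200 camera calls.

### The job

The loose spacer disc between the two plates of the steel fork bracket has slipped out of line. Take the tapered drift from its wooden stand, work it down through the bracket's holes so that it pulls the spacer into line, and leave it upright and fully home, with its collar flat on the upper plate. Leave the tape roll, the round tin and the side cutters alone.

Things in the scene. Friction and masses are not known exactly. Their poses are not given: they have to be found in the camera images.
- bracket: Fork bracket of grey-painted steel, fixed; origin at the centre of its underside, z up. On a foot 110 x 90 x 8 mm stand two 8 mm side walls (at y = -41 and +41 mm) that carry two level plates 72 (x) x 90 (y) x 6 mm, tops 62 and 80 mm above the bench. Each plate has an 18 mm through hole on the bracket's vertical centre line; 48 mm are free below the lower plate.
- hole (a point): Centre of the hole in the upper plate, at its top face (80 mm above the bench). A tip put straight down the middle passes this plate but lands on the slipped spacer below: the spacer's hole must be felt for, or seen through this hole.
- disc_level (a point): Fixed point of the bracket on its centre line, 7 mm below the upper hole's mouth, level with the top face of the spacer: a loose steel disc 54 mm across, 10 mm thick, with an 18 mm hole. Its hole lies 7.5 to 8.5 mm off this line, in an unknown compass direction, new each time. It slides back along that line with about 8 N of friction, stays where put, and cannot lift.
- drift_grip (a point): Centre of the drift's handle, a flat-sided block 24 (x) x 20 (y) x 50 mm high; z along the drift to the handle's end. 0.25 kg, loose, upright in the stand. Below the handle: a collar 30 mm across, 6 mm thick (underside 30 mm below this point), a 16 mm round shank 26 mm long, a taper 30 mm long down to 8 mm, a straight nose 8 mm across, 12 mm long; its flat tip is 98 mm below this point.
- drift_collar (a point): Centre of the underside of the drift's collar, on the drift's axis, 68 mm above its tip and 30 mm below the handle's centre; z along the drift, pointing to the handle.
- stand: Wooden block 70 x 70 x 80 mm, fixed to the bench, origin at the centre of its underside; its 20 mm hole, 74 mm deep, opens in the middle of its top, and the drift's collar rests on that top.
- tape_roll: Bystander: roll of black tape lying flat, about 62 x 60 x 19 mm; origin at the centre of its underside.
- tin: Bystander: round white tin, 56 mm across and 22 mm high; origin at the centre of its underside.
- cutters: Bystander: side cutters lying flat, 54 x 124 x 11 mm; origin at the centre of their underside.
There are look-alikes about, which are no part of the job. Leave any yellow look-alike of the part that bears drift_grip alone. There is more than one size of the bracket; the job needs the larger.

How it is judged:
On the way, in this order (a step that is already met when the one before it is completed fails the run):
1. the drift has been lifted clear of its stand (z of drift_collar in the frame of stand above 0.15 m), for 0.1 s.
2. the drift's nose has passed the upper plate and entered the spacer's hole (horizontal distance between drift_collar and hole below 0.01 m and z of drift_collar in the frame of bracket below 0.135 m), for 0.1 s.
At the end, for the whole second after the job is handed in: The drift stands upright (within 0.06 rad) through the upper plate, the spacer and the lower plate, on the bracket's centre line (within 3 mm), its collar within 3 mm of the upper plate's top, let go (horizontal distance between drift_collar and hole below 0.003 m and z of drift_collar in the frame of bracket below 0.083 m and angle between drift_collar's own z axis and vertical below 0.06 rad); the robot touches nothing.
It fails at once if a bystander (tape roll, tin or side cutters) is moved by more than 20 mm (distance of any of tape_roll, tin, cutters from where it was at the start of the episode above 0.02 m).
It also fails if it takes over 58 s, if anything falls off the work surface, if the arm or the gripper's body presses on something with over 40 N, if the wrist force passes 120 N, or if a joint passes its speed limit or range.

## Working session

There is one attempt and no reset: what is moved stays moved. The work goes in short steps, Python scripts to look and compute and a tool call to move; the robot and the scene stay as the last step left them, time stands still between calls to the robot, and variables do not carry over. Pictures are saved under pics/ and viewed, at most 10 in all, crops included, and the job is handed in when it is done.

Besides the shell and the picture viewer there is one more tool, called after "Request:" as a command line: name --pt "numbers of a row" for each row, then --argument value for the rest. apply_moves: Moves the arm, as the interface text tells. Its arguments: {"type":"object","properties":{"commands":{"type":"array"}},"required":["commands"]}

```bash
mkdir -p pics; cat > h.py <<'E'
from bench import *
import numpy as np, cv2
def snap(n):
    s=snapshot(n); f=200/np.tan(np.radians(s["vertical_fov"])/2)
    K=np.array([[f,0,s["cx"]],[0,f,s["cy"]],[0,0,1.]]); R=cv2.Rodrigues(np.array(s["rvec"],float))[0]; t=np.array(s["tvec"],float).ravel()
    return s["pixels"],K,R,t
def ray(px,c,z):  # intersect with plane z
    _,K,R,t=c; d=R.T@np.linalg.inv(K)@np.array([px[0],px[1],1.]); o=-R.T@t
    return o+d*(z-o[2])/d[2]
def proj(p,c):
    _,K,R,t=c; q=K@(R@np.array(p,float)+t); return q[:2]/q[2]
def save(n,img,s=1):
    cv2.imwrite(f"pics/{n}.png",cv2.resize(img[:,:,::-1],None,fx=s,fy=s,interpolation=cv2.INTER_CUBIC))
E
cat > a.py <<'E'
from h import *
o=get_obs(); print({k:np.round(v,3) for k,v in o.items()})
zs=dict(hole=.08,disc_level=.073,drift_grip=.135,drift_collar=.08,bracket=0,stand=0,tape_roll=0,tin=0,cutters=0)
ims=[]
for n in("side","top"):
    c=snap(n); ims.append(c[0]); print(n,'cam',np.round(-c[2].T@c[3],3),'f',c[1][0,0])
    for q,z in zs.items():
        for r in place_of(n,q)[:4]: print(n,q,round(r["score"],2),np.round(r["pixel"],1),np.round(ray(r["pixel"],c,z),3))
    save("a_"+n,c[0],1.2)
E
python3 a.py
```

```text
{'time': np.float64(0.0), 'joint_positions': array([ 1.071,  0.088,  1.372, -0.   ,  1.684, -0.103]), 'qvel': array([ 0.001, -0.   ,  0.001,  0.001,  0.001,  0.001]), 'joint_torque': array([ 0.0000e+00, -3.4019e+01, -3.0242e+01,  7.2000e-02,  3.3000e-02,
       -0.0000e+00]), 'tool_pos': array([0.212, 0.507, 0.204]), 'ee_rot': array([-3.139, -0.   ,  2.745]), 'wrist_force': array([ 0.733,  1.087, -0.483]), 'wrist_torque': array([ 0.039, -0.007, -0.014]), 'finger_force': np.float64(0.0), 'width': np.float64(0.094)}
side cam [ 0.377 -0.672  0.489] f 422.2016062369802
side hole 0.77 [341.6 169.8] [0.679 0.222 0.08 ]
side hole 0.74 [293.1 181.2] [0.551 0.187 0.08 ]
side disc_level 0.69 [339.9 171.6] [0.677 0.228 0.073]
side disc_level 0.58 [291.2 182.6] [0.549 0.195 0.073]
side drift_grip 0.91 [309.8 245.4] [ 0.505 -0.157  0.135]
side drift_grip 0.79 [368.6 254.6] [ 0.582 -0.202  0.135]
side drift_collar 0.88 [369.2 270.2] [ 0.599 -0.17   0.08 ]
side drift_collar 0.71 [310.8 257.8] [ 0.517 -0.114  0.08 ]
side drift_collar 0.31 [391.  253.6] [ 0.651 -0.136  0.08 ]
side bracket 0.97 [339.9
[... 547 characters left out ...]
op disc_level 0.9 [232.8 156. ] [0.695 0.277 0.073]
top disc_level 0.84 [266.2 219.9] [0.541 0.194 0.073]
top drift_grip 0.73 [417.7 193.9] [ 0.598 -0.154  0.135]
top drift_grip 0.61 [402.7 231.3] [ 0.515 -0.12   0.135]
top drift_collar 0.66 [413.6 194. ] [ 0.604 -0.154  0.08 ]
top drift_collar 0.65 [394.9 234.3] [ 0.509 -0.11   0.08 ]
top bracket 0.8 [270.8 217.7] [0.55  0.193 0.   ]
top bracket 0.65 [240.4 164.6] [0.686 0.273 0.   ]
top stand 0.67 [395.4 231.9] [ 0.516 -0.122  0.   ]
top tape_roll 0.81 [350.3 257.3] [ 0.452 -0.008  0.   ]
top tin 0.75 [350.6 196.8] [ 0.604 -0.009  0.   ]
top tin 0.22 [401.4 232.8] [ 0.514 -0.137  0.   ]
top cutters 0.84 [356.4 159.3] [ 0.7   -0.024  0.   ]
```

View pics/a_side.png

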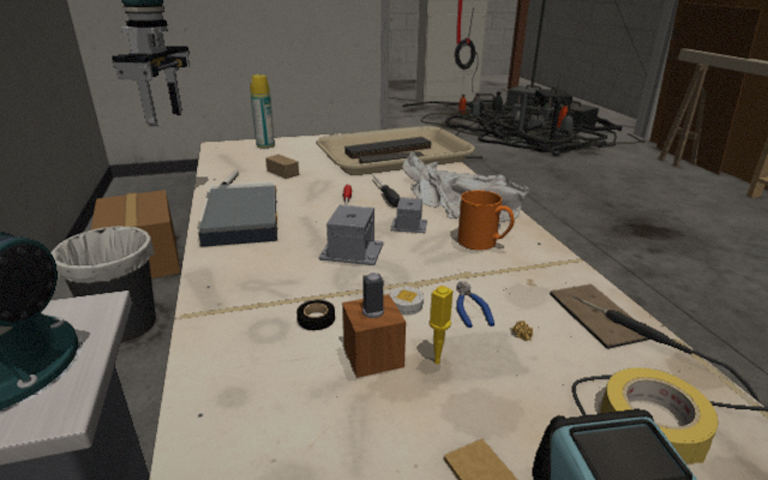

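View pics/a_top.png

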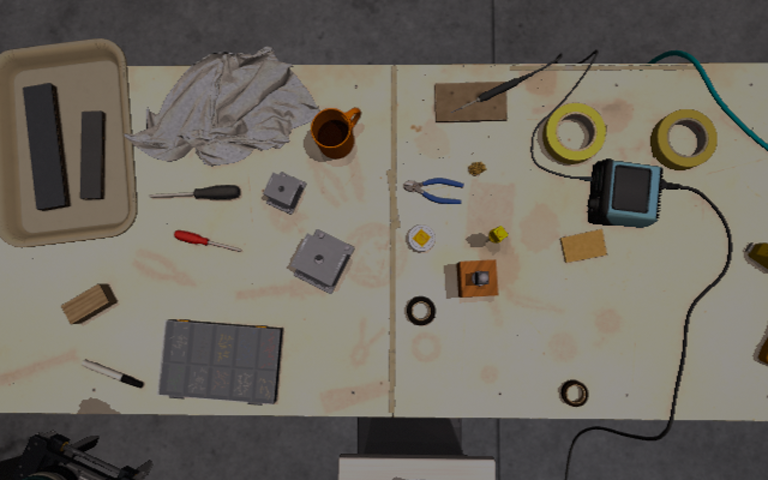

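The side view shows the grey drift in its wooden stand at native (311,245) and the yellow look-alike at (368,255). The large bracket is at (292,190) and the small one at (340,178). In the top view the drift is at (402,231), the yellow one at (416,194), the large bracket at (267,218) and the small one at (236,160). I choose the grey drift and the large bracket, and will check both in one close crop.

```bash
cat > b.py <<'E'
from h import *
from scipy.optimize import least_squares
C={n:snap(n) for n in("side","top")}
def tri(a,b):
    return least_squares(lambda p:np.r_[proj(p,C["side"])-a,proj(p,C["top"])-b],[.5,0,.1])
for nm,a,b in [("grip",(309.8,245.4),(402.7,231.3)),("hole",(293.1,181.2),(266.9,217.9))]:
    r=tri(a,b); print(nm,np.round(r.x,4),np.round(r.fun,1))
def crop(im,x,y,w,s): return cv2.resize(im[y-w:y+w,x-w:x+w],(s,s),interpolation=cv2.INTER_CUBIC)
t,s=C["top"][0],C["side"][0]
m=np.vstack([np.hstack([crop(t,267,217,28,300),crop(t,400,232,22,300)]),np.hstack([crop(s,292,190,36,300),crop(s,311,258,40,300)])])
m=np.clip(m.astype(float)*1.5,0,255).astype(np.uint8)
save("b",m)
for n in C:
  for q in("drift_grip","bracket","stand"):
    for r in masks_of(n,q)[:3]: 
        k=r["mask"].astype(np.uint8); print(n,q,round(r["score"],2),np.round(r["extent"]),k.sum(),np.round(cv2.minAreaRect(cv2.findNonZero(k))[2],1))
E
python3 b.py
```

```text
grip [ 0.5139 -0.123   0.1112] [ 0.4 -0.  -0.1  0.5]
hole [0.5492 0.191  0.0781] [-1.3  0.1  0.3 -1.3]
side drift_grip 0.7 [359. 238. 378. 304.] 835 4.4
side drift_grip 0.57 [302. 228. 322. 266.] 592 90.0
side bracket 0.81 [326. 162. 356. 195.] 661 90.0
side stand 0.79 [285. 246. 338. 313.] 2744 80.9
top drift_grip 0.73 [410. 187. 422. 202.] 155 56.3
top drift_grip 0.61 [394. 227. 411. 241.] 153 90.0
top bracket 0.93 [222. 145. 256. 175.] 803 24.4
top bracket 0.81 [243. 193. 295. 244.] 1681 28.8
top stand 0.67 [382. 214. 417. 250.] 855 87.1
```

View pics/b.png

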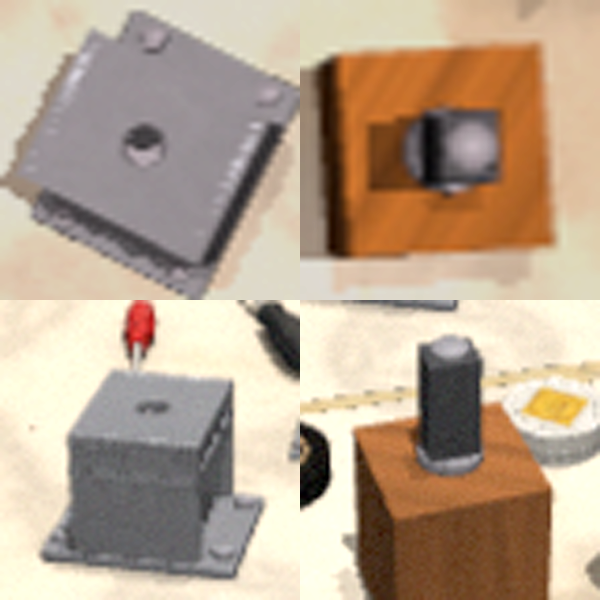

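The crop confirms the choices. Grey drift in the wooden stand: top crop (470,145). Large bracket: hole at crop (143,146), with a dark gap on the image-up (+x) side and light spacer showing below it. I'll average frames to sharpen the hole and the handle.

```bash
cat > c.py <<'E'
from h import *
import bench
exec(open('b.py').read().split("C={")[0])
C={}
A={}
for n in("top","side"):
    L=[snap(n) for _ in range(8)]; C[n]=L[0]; A[n]=np.mean([l[0] for l in L],0).astype(np.float32)
from scipy.optimize import least_squares
def tri(a,b): return least_squares(lambda p:np.r_[proj(p,C["side"])-a,proj(p,C["top"])-b],[.5,0,.1])
r=tri((292,179.2),(265.3,215.8)); print("hole",np.round(r.x,4),np.round(r.fun,1))
for nme in("side","top"): print(nme, {k:np.round(ray(p,C[nme],.08),4) for k,p in {"h":(292,179.2) if nme=="side" else (265.3,215.8)}.items()})
print(bench.grip_point_offset if hasattr(bench,"grip_point_offset") else [d for d in dir(bench) if d[0]!='_'])
g=A["top"].mean(2); print(np.round(g[209:223,258:274]).astype(int))
def crop(im,x,y,w,s): return cv2.resize(im[y-w:y+w,x-w:x+w],(s,s),interpolation=cv2.INTER_CUBIC)
m=np.hstack([crop(A["top"],266,216,12,400),crop(A["top"],402,232,14,400)])
save("c",np.clip(m*1.6,0,255).astype(np.uint8))
E
python3 c.py
```

```text
hole [0.5507 0.195  0.0813] [ 0. -0. -0.  0.]
side {'h': array([0.5512, 0.1978, 0.08  ])}
top {'h': array([0.5509, 0.1951, 0.08  ])}
0.0188
[[100 100 100 100  99  99  98  99 100 101 100 101 100 101 101 100]
 [100 100 101 101 100  99  99  99 100 101 100 100 100 100 100  99]
 [100 100 101 102 101 100 100  99 100 100 100  99  99  99  99  99]
 [100 100 101 102 101  97  83  65  65  80  95  99  99 100  99 100]
 [ 99 100 100 101  92  61  46  44  44  51  67  90 100 100  99 100]
 [100 100 101  95  76  62  43  45  45  45  51  74  99  99 100 100]
 [101 101 102  92  60  45  44  46  46  43  51  77  94 100 100 100]
 [101 102 102  92  83  92  55  40  51  82  96  79  94 100 100 100]
 [101 102 100  90  85 116 112 110 112 116 104  81  98  99 100  99]
 [101 101 100  96  85  93 115 115 116 117 107  89  99  99  99  98]
 [100 100 100  99  95  88  97 115 110  94  93  99  99  99  99  98]
 [100 100 100  99  99  98  97  95  96  99 100 100  99 100  99  98]
 [100 101 100  99  99  99  98  98  98  99  99  98 100 100  99  98]
 [100 100 100 100  99  99  98  98  99  99  98  98  99 100 100  99]]
```

View pics/c.png

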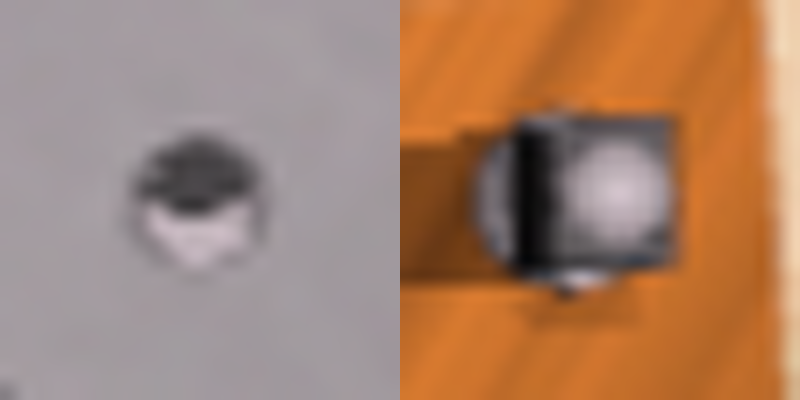

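The hole is at crop (198,201), and the spacer's hole is offset towards +x with a little +y (about 7–8 mm). The handle is square to the world axes, so I'll close the fingers along y. Moving off now.

Request:
apply_moves --pt "0 0 0.08 0.02 -0.042 0.01 100" --pt "0 0 0.16 0.04 -0.084 0.02 100" --pt "0 0 0.24 0.06 -0.126 0.03 100" --pt "0 0 0.32 0.08 -0.168 0.04 100" --pt "0 0 0.398 0.1 -0.21 0.044 100"

```text
time: 2.7
tool_pos: [0.3133, 0.2959, 0.2508]
ee_rot: [3.14, 0.002, -3.137]
wrist_force: [0.3, 1.3, 0.3]
width: 0.094
finger_force: 0.0
```

Request:
apply_moves --pt "0 0 0 0.02 -0.042 0 100" --pt "0 0 0 0.04 -0.084 0 100" --pt "0 0 0 0.06 -0.126 0 100" --pt "0 0 0 0.08 -0.168 0 100" --pt "0 0 0 0.1 -0.21 0 100"

```text
time: 3.2
tool_pos: [0.413, 0.0855, 0.2499]
ee_rot: [3.141, 0.001, -3.14]
wrist_force: [1.0, 0.5, -0.2]
width: 0.094
finger_force: 0.0
```

Request:
apply_moves --pt "0 0 0 0.02 -0.042 0 100" --pt "0 0 0 0.04 -0.084 0 100" --pt "0 0 0 0.06 -0.126 0 100" --pt "0 0 0 0.08 -0.168 0 100" --pt "0 0 0 0.1025 -0.2075 0 100"

```text
time: 3.7
tool_pos: [0.5155, -0.1223, 0.2498]
ee_rot: [3.142, 0.001, -3.141]
wrist_force: [0.6, -0.0, 0.9]
width: 0.094
finger_force: 0.0
```

Request:
apply_moves --pt "0 0 0 0 0 0 100" --pt "0 0 0 0 0 0 100" --pt "0 0 0 0 0 0 100" --pt "0 0 0 0 0 -0.03 100" --pt "0 0 0 0 0 -0.06 100"

```text
time: 4.2
tool_pos: [0.5156, -0.1188, 0.191]
ee_rot: [-3.14, 0.005, -3.138]
wrist_force: [0.1, -0.6, 0.0]
width: 0.0941
finger_force: 0.0
```

Request:
apply_moves --pt "0 0 0 0 0 -0.025 100" --pt "0 0 0 0 0 -0.05 100" --pt "0 0 0 0 0 -0.075 100" --pt "0 0 0 0 0 -0.099 100" --pt "0 0 0 0 0 -0.099 100"

```text
time: 4.7
tool_pos: [0.5122, -0.1177, 0.0873]
ee_rot: [3.139, -0.007, -3.138]
wrist_force: [-0.9, 0.3, 0.5]
width: 0.0939
finger_force: 0.0
```

Request:
apply_moves --pt "0 0 0 0 0 0 0" --pt "0 0 0 0 0 0 0" --pt "0 0 0 0 0 0 0" --pt "0 0 0 0 0 0 0" --pt "0 0 0 0 0 0 0"

```text
time: 5.2
tool_pos: [0.5155, -0.1204, 0.0913]
ee_rot: [-3.141, 0.001, -3.14]
wrist_force: [-0.2, -0.4, -0.3]
width: 0.0575
finger_force: 0.0
```

Request:
apply_moves --pt "0 0 0 0 0 0 0" --pt "0 0 0 0 0 0 0" --pt "0 0 0 0 0 0 0" --pt "0 0 0 0 0 0 0" --pt "0 0 0 0 0 0.01 0"

```text
time: 5.7
tool_pos: [0.5138, -0.1198, 0.099]
ee_rot: [3.14, -0.004, -3.14]
wrist_force: [-0.8, -0.5, -3.0]
width: 0.0198
finger_force: 30.0
```

Request:
apply_moves --pt "0 0 0 0 0 0.02 0" --pt "0 0 0 0 0 0.045 0" --pt "0 0 0 0 0 0.07 0" --pt "0 0 0 0 0 0.095 0" --pt "0 0 0 0 0 0.12 0"

```text
time: 6.2
tool_pos: [0.5146, -0.12, 0.2214]
ee_rot: [3.141, -0.001, -3.14]
wrist_force: [-0.3, 0.1, -3.5]
width: 0.0198
finger_force: 30.0
```

Request:
apply_moves --pt "0 0 0 0 0 0 0" --pt "0 0 0 0 0 0 0" --pt "0 0 0 0 0.02 0 0" --pt "0 0 0 0.005 0.05 0 0" --pt "0 0 0 0.01 0.085 0 0"

```text
time: 6.7
tool_pos: [0.5239, -0.0349, 0.2176]
ee_rot: [3.141, -0.005, 3.141]
wrist_force: [0.1, 0.3, -2.5]
width: 0.0199
finger_force: 30.0
```

Request:
apply_moves --pt "0 0 0 0.005 0.04 0 0" --pt "0 0 0 0.01 0.08 0 0" --pt "0 0 0 0.018 0.12 0 0" --pt "0 0 0 0.025 0.16 0 0" --pt "0 0 0 0.03 0.19 0 0"

```text
time: 7.2
tool_pos: [0.5539, 0.1571, 0.2173]
ee_rot: [-3.141, -0.005, -3.139]
wrist_force: [0.0, -0.3, -2.1]
width: 0.0197
finger_force: 30.0
```

Request:
apply_moves --pt "0 0 0 0 0.02 0 0" --pt "0 0 0 0 0.04 0 0" --pt "0 0 0 0 0.04 -0.01 0" --pt "0 0 0 0 0.04 -0.02 0" --pt "0 0 0 0 0.04 -0.02 0"

```text
time: 7.7
tool_pos: [0.5533, 0.1935, 0.1963]
ee_rot: [-3.139, -0.007, -3.141]
wrist_force: [-0.0, -0.3, -2.2]
width: 0.0198
finger_force: 30.0
```

```bash
cat > d.py <<'E'
from h import *
import sys
o=get_obs(); print(np.round(o["tool_pos"],4),np.round(o["ee_rot"],4))
C={}
for n in("side","top"):
    C[n]=snap(n)
    for q in("drift_grip","drift_collar"):
        for r in place_of(n,q)[:3]: print(n,q,round(r["score"],2),np.round(r["pixel"],1))
T=np.array([.5555,.1945,.201]); 
for k,dz in dict(grip=.0188,collar=-.0112,tip=-.0792).items():
    print(k,[np.round(proj(T+[0,0,dz],C[n]),1) for n in C])
print("hole",[np.round(proj([.5513,.195,.08],C[n]),1) for n in C])
s=C["side"][0]
m=cv2.resize(s[110:190,250:340],(720,640)[:2],interpolation=cv2.INTER_CUBIC)
save("d_side",np.clip(m[:600]*1.5,0,255).astype(np.uint8))
E
python3 d.py
```

```text
[0.5533 0.1935 0.1963] [-3.1394 -0.007  -3.1413]
side drift_grip 0.64 [371.2 258.2]
side drift_grip 0.49 [292.2 126.1]
side drift_collar 0.95 [368. 269.]
side drift_collar 0.51 [291.4 132.9]
top drift_grip 0.5 [416.5 194.9]
top drift_collar 0.57 [414.  194.2]
top drift_collar 0.52 [350.6 198. ]
grip [array([292.9, 120.4]), array([255.9, 209.9])]
collar [array([293.2, 133.8]), array([258.2, 210.8])]
tip [array([293.8, 162.7]), array([263. , 212.8])]
hole [array([292.3, 179.7]), array([265.4, 215.6])]
```

View pics/d_side.png

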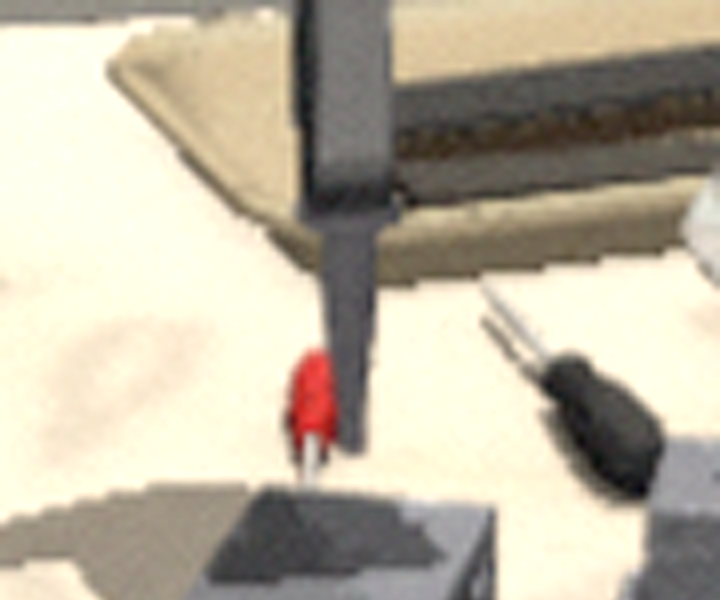

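The side crop shows the drift vertical, with its tip at native (293.4,165.7), about 6 mm lower than I predicted. In x it sits +4 mm from the hole (292.1), on the spacer-hole side as wanted. I'll descend and feel for contact.

Request:
apply_moves --pt "0 0 0 0 0.001 -0.01 0" --pt "0 0 0 0 0.001 -0.018 0" --pt "0 0 0 0 0.001 -0.026 0" --pt "0 0 0 0 0.001 -0.028 0" --pt "0 0 0 0 0.001 -0.028 0"

```text
time: 8.5
tool_pos: [0.5546, 0.1957, 0.1714]
ee_rot: [-3.141, -0.002, -3.14]
wrist_force: [0.5, 0.1, -3.0]
width: 0.0197
finger_force: 30.0
```

Request:
apply_moves --pt "0 0 0 0 0 -0.002 0" --pt "0 0 0 0 0 -0.004 0" --pt "0 0 0 0 0 -0.006 0" --pt "0 0 0 0 0 -0.008 0" --pt "0 0 0 0 0 -0.008 0"

```text
time: 9.0
tool_pos: [0.5549, 0.1957, 0.1641]
ee_rot: [-3.142, -0.001, -3.14]
wrist_force: [-0.6, -0.4, -3.3]
width: 0.0198
finger_force: 30.0
```

Request:
apply_moves --pt "0 0 0 0 0 -0.001 0" --pt "0 0 0 0 0 -0.002 0" --pt "0 0 0 0 0 -0.003 0" --pt "0 0 0 0 0 -0.004 0" --pt "0 0 0 0 0 -0.004 0"

```text
time: 9.5
tool_pos: [0.5554, 0.1959, 0.1625]
ee_rot: [3.141, 0.002, -3.14]
wrist_force: [-3.4, -0.9, 4.8]
width: 0.0199
finger_force: 30.0
```

Request:
apply_moves --pt "0 0 0 0 0 -0.001 0" --pt "0 0 0 0 0 -0.002 0" --pt "0 0 0 0 0 -0.003 0" --pt "0 0 0 0 0 -0.003 0" --pt "0 0 0 0 0 -0.003 0"

```text
time: 10.0
tool_pos: [0.5545, 0.1958, 0.1563]
ee_rot: [-3.141, -0.002, -3.14]
wrist_force: [-1.0, 0.2, -3.4]
width: 0.0199
finger_force: 30.0
```

Request:
apply_moves --pt "0 0 0 0 0 -0.001 0" --pt "0 0 0 0 0 -0.002 0" --pt "0 0 0 0 0 -0.003 0" --pt "0 0 0 0 0 -0.004 0" --pt "0 0 0 0 0 -0.004 0"

```text
time: 10.5
tool_pos: [0.5546, 0.1958, 0.1531]
ee_rot: [-3.142, -0.001, -3.14]
wrist_force: [-3.3, -0.3, -1.6]
width: 0.02
finger_force: 30.0
```

Request:
apply_moves --pt "0 0 0 0 0 -0.001 0" --pt "0 0 0 0 0 -0.002 0" --pt "0 0 0 0 0 -0.003 0" --pt "0 0 0 0 0 -0.003 0" --pt "0 0 0 0 0 -0.003 0"

```text
time: 11.0
tool_pos: [0.5547, 0.1957, 0.1503]
ee_rot: [-3.141, -0.001, -3.14]
wrist_force: [-4.3, 0.1, -1.2]
width: 0.0198
finger_force: 30.0
```

Request:
apply_moves --pt "0 0 0 -0.0005 0 -0.001 0" --pt "0 0 0 -0.0005 0 -0.002 0" --pt "0 0 0 -0.0007 -0.0001 -0.003 0" --pt "0 0 0 -0.0009 -0.0002 -0.004 0" --pt "0 0 0 -0.001 -0.0002 -0.005 0"

```text
time: 11.5
tool_pos: [0.5541, 0.1955, 0.1455]
ee_rot: [-3.142, 0.0, -3.14]
wrist_force: [-4.2, -1.1, 0.4]
width: 0.0196
finger_force: 30.0
```

Request:
apply_moves --pt "0 0 0 -0.0002 0 -0.001 0" --pt "0 0 0 -0.0003 0 -0.002 0" --pt "0 0 0 -0.0005 -0.0001 -0.003 0" --pt "0 0 0 -0.0006 -0.0001 -0.004 0" --pt "0 0 0 -0.0007 -0.0001 -0.005 0"

```text
time: 12.0
tool_pos: [0.5534, 0.1954, 0.1404]
ee_rot: [-3.142, 0.0, -3.14]
wrist_force: [-4.2, 0.3, 0.0]
width: 0.0196
finger_force: 30.0
```

Request:
apply_moves --pt "0 0 0 -0.0003 0 -0.001 0" --pt "0 0 0 -0.0006 -0.0001 -0.002 0" --pt "0 0 0 -0.0008 -0.0001 -0.003 0" --pt "0 0 0 -0.0009 -0.0002 -0.004 0" --pt "0 0 0 -0.001 -0.0002 -0.005 0"

```text
time: 12.5
tool_pos: [0.5527, 0.1953, 0.1362]
ee_rot: [3.141, 0.001, -3.14]
wrist_force: [-4.4, -1.5, 3.7]
width: 0.0197
finger_force: 30.0
```

Request:
apply_moves --pt "0 0 0 -0.0002 0 -0.001 0" --pt "0 0 0 -0.0003 0 -0.002 0" --pt "0 0 0 -0.0005 -0.0001 -0.003 0" --pt "0 0 0 -0.0006 -0.0001 -0.004 0" --pt "0 0 0 -0.0007 -0.0001 -0.005 0"

```text
time: 13.0
tool_pos: [0.5527, 0.1952, 0.1342]
ee_rot: [3.141, 0.004, -3.14]
wrist_force: [-6.5, -3.0, 13.3]
width: 0.0199
finger_force: 30.0
```

Request:
apply_moves --pt "0 0 0 -0.0002 0 -0.001 0" --pt "0 0 0 -0.0003 0 -0.002 0" --pt "0 0 0 -0.0005 -0.0001 -0.003 0" --pt "0 0 0 -0.0006 -0.0001 -0.004 0" --pt "0 0 0 -0.0007 -0.0001 -0.005 0"

```text
time: 13.5
tool_pos: [0.552, 0.195, 0.1297]
ee_rot: [3.141, 0.005, -3.14]
wrist_force: [-7.6, -2.4, 12.8]
width: 0.02
finger_force: 30.0
```

Request:
apply_moves --pt "0 0 0 -0.0003 -0.0002 -0.001 0" --pt "0 0 0 -0.0006 -0.0003 -0.002 0" --pt "0 0 0 -0.0008 -0.0004 -0.003 0" --pt "0 0 0 -0.0009 -0.0005 -0.004 0" --pt "0 0 0 -0.001 -0.0005 -0.005 0"

```text
time: 14.0
tool_pos: [0.5513, 0.1948, 0.1246]
ee_rot: [3.141, 0.005, -3.14]
wrist_force: [-6.2, -1.7, 13.7]
width: 0.0198
finger_force: 30.0
```

Request:
apply_moves --pt "0 0 0 -0.0002 -0.0001 -0.001 0" --pt "0 0 0 -0.0003 -0.0001 -0.002 0" --pt "0 0 0 -0.0005 -0.0002 -0.003 0" --pt "0 0 0 -0.0006 -0.0003 -0.004 0" --pt "0 0 0 -0.0007 -0.0003 -0.005 0"

```text
time: 14.5
tool_pos: [0.5507, 0.1946, 0.1197]
ee_rot: [3.14, 0.006, -3.14]
wrist_force: [-4.4, -1.8, 10.4]
width: 0.0201
finger_force: 30.0
```

Request:
apply_moves --pt "0 0 0 -0.0002 -0.0001 -0.001 0" --pt "0 0 0 -0.0003 -0.0001 -0.002 0" --pt "0 0 0 -0.0005 -0.0002 -0.003 0" --pt "0 0 0 -0.0006 -0.0003 -0.004 0" --pt "0 0 0 -0.0007 -0.0003 -0.005 0"

```text
time: 15.0
tool_pos: [0.5504, 0.1945, 0.1137]
ee_rot: [3.14, 0.006, -3.14]
wrist_force: [-5.1, -0.7, 10.3]
width: 0.0198
finger_force: 30.0
```

Request:
apply_moves --pt "0 0 0 -0.0002 -0.0001 -0.001 0" --pt "0 0 0 -0.0003 -0.0001 -0.002 0" --pt "0 0 0 -0.0004 -0.0002 -0.003 0" --pt "0 0 0 -0.0005 -0.0002 -0.004 0" --pt "0 0 0 -0.0005 -0.0002 -0.005 0"

```text
time: 15.5
tool_pos: [0.5504, 0.1945, 0.1081]
ee_rot: [3.14, 0.007, -3.14]
wrist_force: [-2.1, -0.8, 6.3]
width: 0.0195
finger_force: 30.0
```

Request:
apply_moves --pt "0 0 0 0 0 -0.001 0" --pt "0 0 0 0 0 -0.002 0" --pt "0 0 0 0 0 -0.003 0" --pt "0 0 0 0 0 -0.004 0" --pt "0 0 0 0 0 -0.005 0"

```text
time: 16.0
tool_pos: [0.5504, 0.1945, 0.1032]
ee_rot: [3.14, 0.007, -3.14]
wrist_force: [-1.7, -0.7, 6.5]
width: 0.0197
finger_force: 30.0
```

Request:
apply_moves --pt "0 0 0 0 0 -0.001 0" --pt "0 0 0 0 0 -0.002 0" --pt "0 0 0 0 0 -0.003 0" --pt "0 0 0 0 0 -0.004 0" --pt "0 0 0 0 0 -0.005 0"

```text
time: 16.5
tool_pos: [0.5503, 0.1945, 0.098]
ee_rot: [3.14, 0.006, -3.14]
wrist_force: [-1.9, -0.0, 5.9]
width: 0.0197
finger_force: 30.0
```

Request:
apply_moves --pt "0 0 0 0 0 -0.001 0" --pt "0 0 0 0 0 -0.002 0" --pt "0 0 0 0 0 -0.003 0" --pt "0 0 0 0 0 -0.004 0" --pt "0 0 0 0 0 -0.004 0"

```text
time: 17.0
tool_pos: [0.5504, 0.1945, 0.0953]
ee_rot: [3.14, 0.007, -3.14]
wrist_force: [-4.1, 0.2, 10.9]
width: 0.0196
finger_force: 30.0
```

Request:
apply_moves --pt "0 0 0 0 0 -0.001 0" --pt "0 0 0 0 0 -0.002 0" --pt "0 0 0 0 0 -0.003 0" --pt "0 0 0 0 0 -0.003 0" --pt "0 0 0 0 0 -0.003 0"

```text
time: 17.5
tool_pos: [0.5508, 0.1945, 0.0952]
ee_rot: [3.139, 0.009, -3.14]
wrist_force: [-7.1, -2.1, 20.6]
width: 0.0199
finger_force: 30.0
```

```bash
python3 - <<'E'
from h import *
L=[snap("side") for _ in range(4)]; c=L[0]; a=np.mean([l[0] for l in L],0).astype(np.float32)
for q,p in dict(collar=[.5503,.1945,.08],grip=[.5503,.1945,.11]).items(): print(q,np.round(proj(p,c),1))
for r in place_of("side","drift_collar")[:3]: print(r["score"],np.round(r["pixel"],1))
save("e",np.clip(cv2.resize(a[140:200,255:330],(750,600),interpolation=cv2.INTER_CUBIC)*1.6,0,255).astype(np.uint8))
E
```

```text
collar [291.9 179.8]
grip [291.6 167.8]
0.61 [291.8 175.7]
0.61 [368.7 269.9]
```

View pics/e.png

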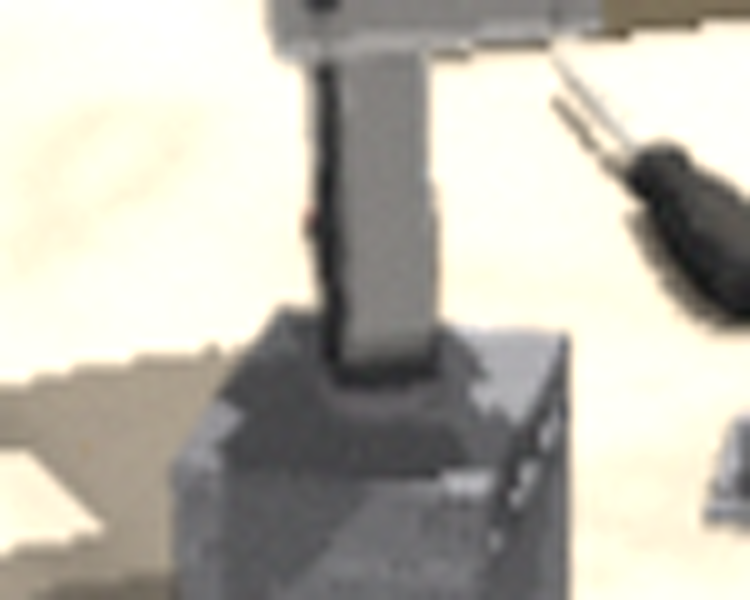

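The side crop shows the collar at the plate, near crop (385,400). It is seated or within about 3 mm of it. I'll press a little more with the side load eased.

Request:
apply_moves --pt "0 0 0 0.0005 0 -0.001 0" --pt "0 0 0 0.001 0 -0.002 0" --pt "0 0 0 0.0015 0 -0.003 0" --pt "0 0 0 0.0015 0 -0.003 0" --pt "0 0 0 0.0015 0 -0.003 0"

```text
time: 18.25
tool_pos: [0.5517, 0.1945, 0.0949]
ee_rot: [3.139, 0.009, -3.14]
wrist_force: [-13.1, -3.0, 30.0]
width: 0.0199
finger_force: 30.0
```

Solid stop at TCP z 0.095. I'll unload and release.

Request:
apply_moves --pt "0 0 0 -0.001 0 0.002 0" --pt "0 0 0 -0.0025 0 0.005 0" --pt "0 0 0 -0.0025 0 0.005 15" --pt "0 0 0 -0.0025 0 0.005 30" --pt "0 0 0 -0.0025 0 0.005 60"

```text
time: 18.75
tool_pos: [0.5478, 0.194, 0.0904]
ee_rot: [3.141, 0.002, -3.14]
wrist_force: [0.7, -0.3, -0.5]
width: 0.0327
finger_force: 0.0
```

Request:
apply_moves --pt "0 0 0 0 0 0 80" --pt "0 0 0 0 0 0 80" --pt "0 0 0 0 0 0 80" --pt "0 0 0 0 0 0 80" --pt "0 0 0 0 0 0 80"

```text
time: 19.25
tool_pos: [0.547, 0.1938, 0.0903]
ee_rot: [3.142, -0.0, -3.14]
wrist_force: [-0.1, -0.3, -0.4]
width: 0.0723
finger_force: 0.0
```

Request:
apply_moves --pt "0 0 0 0 0 0.03 80" --pt "0 0 0 0 0 0.07 80" --pt "0 0 0 0 0 0.11 80" --pt "0 0 0 -0.04 0.02 0.12 80" --pt "0 0 0 -0.08 0.04 0.12 80"

```text
time: 19.75
tool_pos: [0.4682, 0.2343, 0.2137]
ee_rot: [3.139, 0.006, 3.14]
wrist_force: [-0.6, 0.3, 0.2]
width: 0.0754
finger_force: 0.0
```

Request:
apply_moves --pt "0 0 0 -0.04 0.02 0 80" --pt "0 0 0 -0.08 0.04 0 80" --pt "0 0 0 -0.12 0.08 0 80" --pt "0 0 0 -0.12 0.12 0 80" --pt "0 0 0 -0.12 0.12 0 80"

```text
time: 20.25
tool_pos: [0.3451, 0.3574, 0.2103]
ee_rot: [3.14, -0.0, -3.134]
wrist_force: [0.6, 0.1, 0.5]
width: 0.0754
finger_force: 0.0
```

```bash
python3 - <<'E'
from h import *
P=[]
for n,(r0,r1,c0,c1) in dict(side=(145,205,262,322),top=(188,248,236,296)).items():
    L=[snap(n) for _ in range(5)]; c=L[0]; a=np.mean([l[0] for l in L],0).astype(np.float32)
    b=np.array([.551,.195,0])
    for q,z in dict(collar=.08,collartop=.086,front=None,handtop=.135).items():
        p=b+[0,-.015,.08] if z is None else b+[0,0,z]
        u=proj(p,c); print(n,q,np.round(u,1),"crop",np.round((u+.5-[c0,r0])*400/60))
    for q in("drift_collar","drift_grip"):
        for r in place_of(n,q)[:3]: print(n,q,round(r["score"],2),np.round(r["pixel"],1))
    P.append(cv2.resize(a[r0:r1,c0:c1],(400,400),interpolation=cv2.INTER_CUBIC))
save("f",np.clip(np.hstack(P)*1.6,0,255).astype(np.uint8))
E
```

```text
side collar [292.2 179.7] crop [205. 235.]
side collartop [292.1 177.3] crop [204. 219.]
side front [293.6 182.4] crop [214. 253.]
side handtop [291.7 157.4] crop [201.  86.]
side drift_collar 0.88 [294.2 180.2]
side drift_collar 0.67 [368.2 270.4]
side drift_grip 0.81 [291.3 169. ]
side drift_grip 0.67 [369.5 254.6]
side drift_grip 0.65 [307.9 298.3]
top collar [265.4 215.7] crop [199. 188.]
top collartop [265.  215.6] crop [197. 187.]
top front [271.7 215.8] crop [241. 188.]
top handtop [261.8 214.4] crop [176. 179.]
top drift_collar 0.46 [263.2 214. ]
top drift_collar 0.45 [412.5 194. ]
top drift_grip 0.67 [267.3 212.3]
top drift_grip 0.48 [416.4 195. ]
```

View pics/f.png

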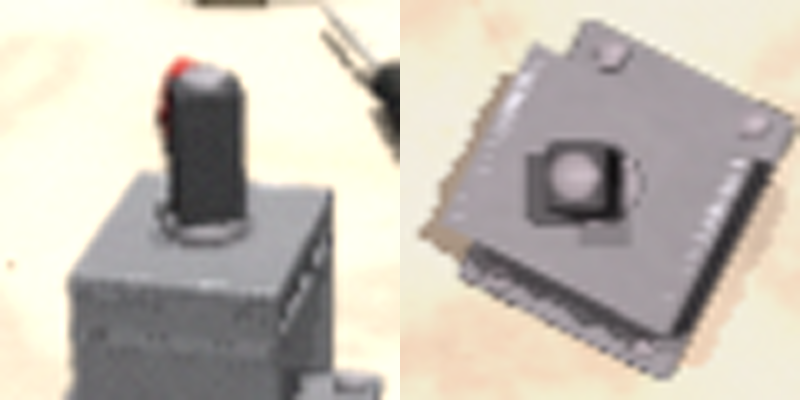

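```bash
python3 - <<'E'
from h import *
c=snap("side")
def pred(b,c):
    th=np.linspace(0,2*np.pi,90); f=lambda z,r:np.array([proj([b[0]+r*np.cos(t),b[1]+r*np.sin(t),z],c) for t in th])
    k=f(.08,.015); print("collar bottom row max",k[:,1].max()," cols",k[:,0].min(),k[:,0].max(),"handle-top centre",proj([b[0],b[1],.135],c))
pred((.515,-.121),c); pred((.551,.195),c)
old=cv2.imread("pics/a_side.png"); old=cv2.resize(old,(640,400),interpolation=cv2.INTER_AREA).mean(2)
a=np.mean([snap("side")[0] for _ in range(5)],0).mean(2)
print("stand rows 222-270 col 311:",np.round(old[222:270,309:314].mean(1)).astype(int))
print("brk rows 150-188 col 293:",np.round(a[150:188,291:295].mean(1)).astype(int))
E
```

```text
collar bottom row max 266.04926795506947  cols 301.4100729706321 319.70007276367323 handle-top centre [310.52015812 232.03945715]
collar bottom row max 182.49450947413527  cols 285.63049200268745 298.72279960534155 handle-top centre [291.65421486 157.36756444]
stand rows 222-270 col 311: [155 159 163 167 161 137 118 120 127 129 117  90  68  51  41  39  39  37
  38  37  38  40  39  38  37  38  37  36  36  37  39  39  37  38  37  36
  36  40  79 104  96  78  69  77  84  84  82  81]
brk rows 150-188 col 293: [168 168 169 168 139 122 126 111  81  49  38  39  39  38  37  37  38  38
  37  38  37  38  36  36  36  36  37  36  52 101  93  66  94 106 105 104
 105 116]
```

Referenced to its seated look in the stand, the drift sits within about 1 mm of home. It looks upright, and the gripper is clear of it.

```bash
python3 -c "
from bench import *
print(close_job())"
```

```text
the job is handed in; nothing more can be done
None
```

The job is handed in: the drift is through the bracket, looks upright with its collar within about 1 mm of flat by camera, and is let go. No verdict came back, and no move went near the bystanders.

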